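Throw out the spent label core in the pedal-lid scrap bin

ROBOT

A 7-joint arm with a two-finger parallel gripper is mounted at the origin on the work surface. World frame = base frame: x ahead of the robot, y to its left, z up, the work surface at z = 0. Lengths are in m, angles in rad, forces in N, time in s.
With the tool pointing down it reaches from about 0.425 to 0.875 m from the base axis. Payload 9.9 kg.
Tool frame: the origin (TCP) lies midway between the tips of the shut fingers; the grasp point (between the pads) lies 19 mm behind it (arm.hold_point_z is the distance from the TCP to the grasp point, in m); z points along the fingers, y is the direction in which the jaws open and shut (so a half turn about z gives the same grasp; the last joint's range is limited). The gripper opens to 85 mm and grips with 20 to 120 N. Pads are 22 mm wide; open, the fingers measure 114 mm over their backs; the gripper's body (76 mm by 85 mm) begins 54 mm behind the grasp point. The pads swing forward as they close: fully open they stand 13 mm farther back than shut.
Start: joints at [1.028, 0.576, 0.025, 1.437, -0.015, 1.129, -0.057], TCP at [0.299, -0.605, 0.231] pointing down, gripper open.
Joint ranges: [-2.76, 2.76], [-0.34, 2.15], [-1.52, 1.57], [0.19, 2.46], [-1.09, 4.23], [0.17, 1.99], [-2.82, 2.82]. Speed limits (rad/s): [2.22, 2.22, 3.01, 3.01, 3.14, 3.14, 3.14].

INTERFACE

Orientations are given as a unit quaternion [w, x, y, z].
In Python, from station import arm gives the robot as it stands.
- The arm moves only by the tool move_arm, never from a script. Its argument "targets" is a list of rows, each an object of numbers: "tx", "ty", "tz": the shift along the tool's x, y, z normalised to -1 to 1, where 1 is 0.025 m; "ax", "ay", "az": the turn, a rotation vector about the tool's x, y, z normalised to -1 to 1, where 1 is 2 pi rad. In form: [{"tx": .., "ty": .., "tz": .., "ax": .., "ay": .., "az": ..}, ...]. A call has exactly 5 rows; each row shifts and turns the pose as measured when the row begins, along the tool's axes as they then stand; what a row does not reach is not made up. A row lasts 1/10 s, in which the tool goes at most 50 mm and 8.59 degrees, less where a joint would pass 70% of its speed; a pose out of reach is approached as far as the arm can. A call with a number of a shift or a turn outside -1 to 1 is refused whole. A call with a gripper value outside its range is refused whole. "gripper" is the closure in counts, from 0 (fully open) to 255 (shut), set as the call begins (left out, the last holds). The fingers move at their own pace and stop on an object; "grip_force" is the grip in N (left out, the last holds). Time passes only in rows, so rows that do not move let the fingers close, or fill a call up. It gives the time, the measured TCP pose, the force and the opening at its end, in the units of the state.
- arm.read_state(): the state, without advancing time (a new reading comes with each control period).
- arm.read_camera(name): name is "scene" or "top" or "wrist"; returns the picture (384x512x3 uint8, red, green, blue); there is no depth.
- arm.calibration(name): a dict with "intrinsics" (3x3 intrinsics, pixels), "k1" (the pictures are not rectified: a ray, as slopes to the right and down, at radius r is drawn at 1 + k1 r^2 times it, then the intrinsics apply), "rvec" (rotation vector, rad) and "tvec" (3), from world to camera coordinates, as OpenCV has them. Camera axes: x right, y down, z forward; pixel columns grow to the right and rows downward; lengths in m; the calibration is good to about 2 mm. A picture is of the moment at which its call begins: read the wrist's pose just before it. calibration takes no time and is no camera call; for the wrist camera it gives the pose at the moment of the call.
- arm.job_done(): hands the job in, once; it reports no verdict.
The state is a dict: "clock": time; "joints": joint angles; "dq": joint speeds; "joint_efforts": joint torques, N m; "eef_pos": TCP position; "eef_rot": TCP orientation; "ft_force": force on the tool from outside, world axes, zero at the start; "wrist_torque": the same for the moment, N m; "grip_width": finger opening in m.
Only numpy, scipy, OpenCV 4.12 (cv2) and the standard library are available. Lean on these libraries where they do the work, as an engineer would, in place of code of your own. Each camera call takes 0.05 s, during which the arm holds its last target. There are 200 camera calls.

TASK

Clear the empty cardboard label core off the counter: press the scrap bin's hand pedal down and swing it to the right under its catch so that the lid stays up by itself, let go, and put the empty core in the bin. Then press the pedal down again, swing it back out from under the catch and ease it up so that the lid comes down softly and shuts without a bang. Press the pedal without stamping on it, move the lid only by the pedal, and leave the full label roll, the tub stack and the jar where they stand.

Things in the scene. Friction and masses are not known exactly. Their poses are not given: they have to be found in the camera images.
- bin: Fixed steel countertop scrap bin on a black plinth. Origin: centre of its underside, on the counter. Own -x is its front, where the pedal comes out, z up. 180 (x) by 200 (y) mm, rim 200 mm up, walls 4 mm, inner floor at 70 mm. Its plinth front has an L-shaped slot for the pedal lever: an upright track with, at its foot, a notch to the right (own -y, as you face the pedal) under a catch ledge.
- bin_mouth (a point): Centre of the bin's open top, at rim height (200 mm above the counter); same axes as the bin.
- lid_angle (a joint): Angle of the black lid about the hinge on the bin's back rim (92 mm behind the mouth's centre), rad. 0 shut; opens up and away from the pedal. Linked rigidly: lid = 9.7 x pedal_down, so 1.65 (just past upright) with the pedal right down, about 1.4 with the pedal held by its catch. No soft-close: let go, it bangs shut; let up over 1.5 s or more, it shuts softly.
- lid: The lid itself, a black plate 186 by 206 by 16 mm. Origin on the hinge line, middle of the back rim; shut, it reaches 185 mm along the bin's -x and lies on the rim (top at 216 mm). Not to be touched.
- pedal_down (a joint): Down-stroke of the pedal lever about a level pivot 235 mm behind the pad's centre and 36 mm above the counter, rad. 0 up (rest); 0.17 right down (pad 40 mm lower), on a slightly springy stop. A spring and the lid push it up: pressing takes about 6 to 8 N at the pad. Held under the catch it rests at about 0.143 (pad 6 mm above its lowest).
- pedal_side (a joint): Sideways swing of the lever about an upright axis through the same pivot, rad. 0 in the upright track (left stop); 0.135 swung right (bin -y, pad 32 mm aside). It swings only with the pedal down past about 0.145; swung over 0.05 and let up, it is held by the catch. To free it: press right down, swing back to 0, let up. About 1 N of friction at the pad, no side spring.
- pad_top (a point): Centre of the pedal pad's rubber top; moves with it. z: the pad's upward normal; x: along the lever towards the bin. Pad 50 (x) by 82 mm, 6 mm thick, with a guard along each side, 5 mm thick, standing 12 mm above the tread (72 mm clear between them). At rest 62 mm above the counter, 174 mm in front of the bin's centre, 84 mm in front of its face; right down 22 mm above the counter.
- pedal: The whole pedal: steel lever bar 12 mm wide, 8 mm thick, with the pad on its end. Origin on the pivot, inside the plinth.
- core: Empty label core: a plain cardboard tube standing on end, outer diameter 46 mm, wall 4 mm, 60 mm high, under 30 g. Origin: centre of its underside. To be thrown away.
- full_roll: Full roll of paper labels standing on end, 100 mm across, 60 mm high, on the same kind of core, about 380 g. Origin: centre of its underside. To be kept; it and the core stand in either of two places on the counter.
- tubs: Stack of nested round plastic deli tubs, 115 mm across, 80 mm high. Origin: centre of its underside. Leave alone.
- jar: Closed glass jar, 72 mm across, 105 mm high. Origin: centre of its underside. Leave alone.

How it is judged:
By the outcome, as a careful person would: the job done as asked, in the order asked, and still so for the second after the job is handed in, with the robot touching nothing.
It also fails if it takes over 61 s, if anything falls off the work surface, if the arm or the gripper's body presses on something with over 40 N, if the wrist force passes 120 N, or if a joint passes its speed limit or range.

## Working session

There is one attempt and no reset: what is moved stays moved. The work goes in short steps, Python scripts to look and compute and a tool call to move; the robot and the scene stay as the last step left them, time stands still between calls to the robot, and variables do not carry over. Pictures are saved under pics/ and viewed, about 8 in all and at most 12, crops included, and the job is handed in when it is done.

Besides the shell and the picture viewer there is one more tool, called after "Call:" as name(argument=value, ...), one argument or row to a line, values as JSON. move_arm: Moves the arm, as the interface text tells. Its arguments: {"type":"object","properties":{"targets":{"type":"array","items":{"type":"object","properties":{"tx":{"type":"number"},"ty":{"type":"number"},"tz":{"type":"number"},"ax":{"type":"number"},"ay":{"type":"number"},"az":{"type":"number"}}}},"gripper":{"type":"number"},"grip_force":{"type":"number"}},"required":["targets"]}

```bash
mkdir -p pics
cat > h.py <<'E'
import numpy as np, cv2
from station import arm
from scipy.spatial.transform import Rotation as R
def shot(n,f):
    im=arm.read_camera(n); cv2.imwrite('pics/'+f,im[:,:,::-1]); return im
def ray(n,u,v,c=None):
    c=c or arm.calibration(n); K=np.array(c['intrinsics']); k=c['k1']
    d=np.array([(u-K[0,2])/K[0,0],(v-K[1,2])/K[1,1]]); s=d.copy()
    for _ in range(20): s=d/(1+k*(s@s))
    Rm=cv2.Rodrigues(np.array(c['rvec'],float))[0]; t=np.array(c['tvec'],float).ravel()
    return -Rm.T@t, Rm.T@np.array([s[0],s[1],1])
def onz(n,u,v,z,c=None):
    o,d=ray(n,u,v,c); return o+d*(z-o[2])/d[2]
def proj(n,P,c=None):
    c=c or arm.calibration(n); K=np.array(c['intrinsics']); Rm=cv2.Rodrigues(np.array(c['rvec'],float))[0]
    p=Rm@np.array(P)+np.array(c['tvec']).ravel(); s=p[:2]/p[2]; s=s*(1+c['k1']*(s@s)); return K[:2,:2]@s+K[:2,2]
def tool(dw):  # world shift -> tool units
    q=arm.read_state()['eef_rot']; r=R.from_quat([q[1],q[2],q[3],q[0]]); return r.inv().apply(dw)/0.025
E
python3 - <<'E'
from h import *
a=shot('top','top0.png'); b=shot('scene','scene0.png')
s=arm.read_state(); print(s['eef_pos'],s['eef_rot'],s['ft_force'],s['clock'],s['grip_width'],arm.hold_point_z)
for n in('top','scene'):
    o,d=ray(n,256,192); print(n,o,d)
E
```

```text
[ 0.2987446  -0.60482056  0.23051301] [-7.41156336e-04  9.73803238e-01  2.27390992e-01 -2.04181206e-04] [ 0.2090679   0.3146641  -0.37574225] 0.1 0.08540465889966281 0.0187
top [0.36548456 0.0017109  1.05263449] [ 0.17914432 -0.03428393 -0.98324735]
scene [0.98267728 0.00493715 1.479364  ] [-0.32708752 -0.03857126 -0.94440459]
```

View pics/top0.png

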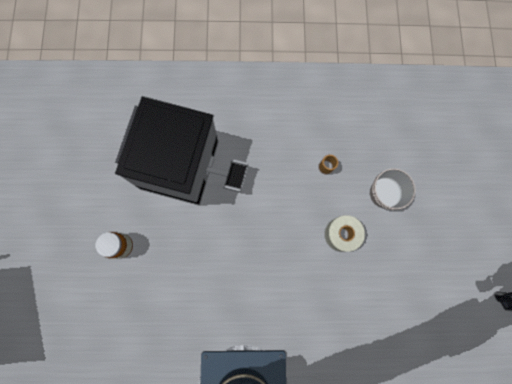

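View pics/scene0.png

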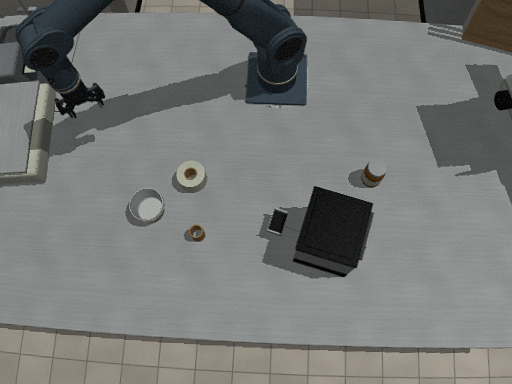

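The top view shows the lid at about (167,150), the pad at (236,176), the core at (329,164), the full roll at (347,233), the tubs at (393,190) and the jar at (115,245). The scene view agrees: pad (277,221), core (197,232). Next I'll enlarge the two key areas and measure them.

Run:
```python
from h import *
T=cv2.imread('pics/top0.png'); S=cv2.imread('pics/scene0.png')
a=cv2.resize(T[90:215,105:265],None,fx=4,fy=4,interpolation=cv2.INTER_CUBIC)[:, :640]
b=cv2.resize(S[175:285,180:380],None,fx=3,fy=3,interpolation=cv2.INTER_CUBIC)
cv2.imwrite('pics/c1.png',a)
def blobs(I,mask,x0,x1,y0,y1,amin=20):
    m=np.zeros(mask.shape,np.uint8); m[y0:y1,x0:x1]=mask[y0:y1,x0:x1]
    cs,_=cv2.findContours(m,cv2.RETR_EXTERNAL,cv2.CHAIN_APPROX_NONE)
    return [c for c in cs if cv2.contourArea(c)>amin]
for n,I,pr,lr,cr in(('top',T,(222,252,158,194),(110,222,92,208),(315,345,150,180)),('scene',S,(262,295,205,240),(290,378,182,278),(185,210,220,246))):
    dark=(I.max(2)<40).astype(np.uint8)*255
    for c in blobs(I,dark,*pr):
        r=cv2.minAreaRect(c); print(n,'pad',r, [onz(n,*p,.062)[:2].round(4) for p in cv2.boxPoints(r)], onz(n,*r[0],.062).round(4))
    for c in blobs(I,dark,*lr,amin=500):
        r=cv2.minAreaRect(c); print(n,'lid',r,[onz(n,*p,.216)[:2].round(4) for p in cv2.boxPoints(r)])
    hsv=cv2.cvtColor(I,cv2.COLOR_BGR2HSV); br=((hsv[:,:,1]>90)&(hsv[:,:,0]<25)).astype(np.uint8)*255
    for c in blobs(I,br,*cr):
        r=cv2.minEnclosingCircle(c); print(n,'core',r,cv2.boundingRect(c),[onz(n,*r[0],z).round(4)[:2] for z in(.03,.06)])
```

```text
top pad ((235.203857421875, 174.9192352294922), (14.208337783813477, 22.36497688293457), 15.255120277404785) [array([0.5689, 0.0522]), array([0.6309, 0.0364]), array([ 0.6202, -0.0022]), array([0.5584, 0.0141])] [0.5944 0.0251 0.062 ]
top lid ((164.2110137939453, 144.46331787109375), (76.53032684326172, 83.52245330810547), 16.699243545532227) [array([0.5617, 0.3027]), array([0.7634, 0.2574]), array([0.7071, 0.0767]), array([0.5095, 0.1292])]
top core ((328.2037048339844, 163.79629516601562), 9.714999198913574) (320, 155, 18, 19) [array([ 0.6361, -0.2459]), array([ 0.6282, -0.2387])]
scene pad ((277.6263427734375, 221.1957550048828), (13.004789352416992, 19.80545997619629), 17.35402488708496) [array([ 0.6176, -0.0056]), array([0.5519, 0.0114]), array([0.5636, 0.0531]), array([0.6289, 0.0356])] [0.5907 0.0236 0.062 ]
scene lid ((334.7238464355469, 226.80706787109375), (64.27499389648438, 67.39997100830078), 16.50436019897461) [array([0.7174, 0.0729]), array([0.5164, 0.1261]), array([0.5667, 0.3123]), array([0.7637, 0.251 ])]
scene core ((196.5, 232.5), 8.276573181152344) (189, 225, 16, 16) [array([ 0.6333, -0.2471]), array([ 0.6405, -0.2419])]
```

View pics/c1.png

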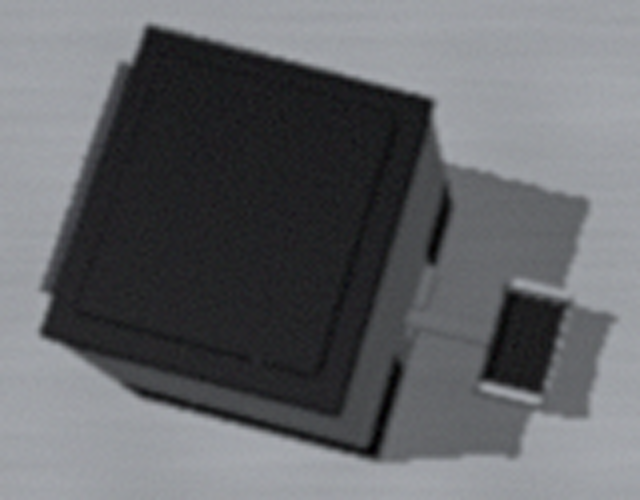

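The crop shows the lid corners at about (142,97), (213,115.5), (190.5,194) and (116,172.5) in full-image pixels. The pad sits between light guards at (236,176).

```bash
cat >> h.py <<'E'
def plan(P,yaw,n,step=None):
    """n rows to position P with tool x at world angle yaw (deg), tool pointing down"""
    s=arm.read_state(); q=s['eef_rot']; r=R.from_quat([q[1],q[2],q[3],q[0]]); p=np.array(s['eef_pos'])
    y=np.deg2rad(yaw); c,sn=np.cos(y),np.sin(y)
    rt=R.from_matrix([[c,sn,0],[sn,-c,0],[0,0,-1]]); rv=(r.inv()*rt).as_rotvec()
    print('rot deg',np.rad2deg(rv).round(2),'units/row',(rv/2/np.pi/n).round(5),'dist',np.array(P)-p)
    for i in range(n):
        ri=r*R.from_rotvec(rv*i/n); print(i,(ri.inv().apply((np.array(P)-p)/n)/.025).round(3))
E
python3 - <<'E'
from h import *
L=[onz('top',*p,.216)[:2] for p in((142,97),(213.25,115.5),(190.5,193.75),(115.75,172.5))]
L=np.array(L); print(L.round(4),L.mean(0))
for i,j,o in((1,0,0),(2,3,0),(2,1,90),(3,0,90)):
    d=L[j]-L[i]; print(np.rad2deg(np.arctan2(d[1],d[0]))+o, np.linalg.norm(d))
plan([.593,.024,.16],74.5,30)
for n,p in(('top',(347,233)),('top',(393,190)),('top',(108,243))): print(onz(n,*p,.07)[:2].round(3))
E
```

```text
[[0.7541 0.251 ]
 [0.707  0.0758]
 [0.5135 0.1255]
 [0.564  0.3024]] [0.6346471  0.18866353]
74.94429210134035 0.18142214195380618
74.07236678290752 0.18401633601275438
75.58325406324941 0.19974156265479626
74.84379436265094 0.19692919853921614
rot deg [-8.000e-02 -3.000e-02 -4.821e+01] units/row [-1.00e-05 -0.00e+00 -4.46e-03] dist [ 0.2942554   0.62882056 -0.07051301]
0 [ 0.723 -0.578  0.095]
1 [ 0.739 -0.557  0.095]
2 [ 0.754 -0.536  0.095]
3 [ 0.769 -0.515  0.095]
4 [ 0.783 -0.493  0.095]
5 [ 0.797 -0.471  0.095]
6 [ 0.81  -0.449  0.095]
7 [ 0.822 -0.426  0.095]
8 [ 0.834 -0.402  0.095]
9 [ 0.845 -0.379  0.095]
10 [ 0.855 -0.355  0.094]
11 [ 0.864 -0.331  0.094]
12 [ 0.873 -0.307  0.094]
13 [ 0.882 -0.282  0.094]
14 [ 0.889 -0.257  0.094]
15 [ 0.896 -0.232  0.094]
16 [ 0.902 -0.207  0.094]
17 [ 0.908 -0.182  0.094]
18 [ 0.912 -0.156  0.094]
19 [ 0.916 -0.13   0.094]
20 [ 0.92  -0.105  0.094]
21 [ 0.922 -0.079  0.094]
22 [ 0.924 -0.053  0.094]
23 [ 0.925 -0.027  0.094]
24 [ 0.926 -0.001  0.094]
25 [0.925 0.025 0.094]
26 [0.924 0.051 0.094]
27 [0.922 0.077 0.094]
28 [0.92  0.103 0.094]
29 [0.917 0.128 0.094]
[ 0.431 -0.28 ]
[ 0.551 -0.417]
[0.405 0.364]
```

Call:
move_arm(
  targets=[
    {"tx": 0.72,"ty": -0.58,"tz": 0,"az": -0.0045},
    {"tx": 0.74,"ty": -0.56,"tz": 0,"az": -0.0045},
    {"tx": 0.75,"ty": -0.54,"tz": 0,"az": -0.0045},
    {"tx": 0.77,"ty": -0.515,"tz": 0,"az": -0.0045},
    {"tx": 0.78,"ty": -0.49,"tz": 0,"az": -0.0045},
  ],
  gripper=255,
  grip_force=20,
)

```text
$.targets[0]: bad value
```

Call:
move_arm(
  targets=[
    {"tx": 0.8,"ty": -0.47,"tz": 0,"az": -0.0045},
    {"tx": 0.81,"ty": -0.45,"tz": 0,"az": -0.0045},
    {"tx": 0.82,"ty": -0.43,"tz": 0,"az": -0.0045},
    {"tx": 0.83,"ty": -0.4,"tz": 0,"az": -0.0045},
    {"tx": 0.845,"ty": -0.38,"tz": 0,"az": -0.0045},
  ],
)

```text
$.targets[0]: bad value
```

Call:
move_arm(
  targets=[
    {"tx": 0.855,"ty": -0.355,"tz": 0,"az": -0.0045},
    {"tx": 0.865,"ty": -0.33,"tz": 0,"az": -0.0045},
    {"tx": 0.875,"ty": -0.31,"tz": 0,"az": -0.0045},
    {"tx": 0.88,"ty": -0.28,"tz": 0,"az": -0.0045},
    {"tx": 0.89,"ty": -0.26,"tz": 0,"az": -0.0045},
  ],
)

```text
$.targets[0]: bad value
```

Call:
move_arm(
  targets=[
    {"tx": 0.72,"ty": -0.58,"tz": 0,"ax": 0,"ay": 0,"az": -0.0045},
    {"tx": 0.74,"ty": -0.56,"tz": 0,"ax": 0,"ay": 0,"az": -0.0045},
    {"tx": 0.75,"ty": -0.54,"tz": 0,"ax": 0,"ay": 0,"az": -0.0045},
    {"tx": 0.77,"ty": -0.515,"tz": 0,"ax": 0,"ay": 0,"az": -0.0045},
    {"tx": 0.78,"ty": -0.49,"tz": 0,"ax": 0,"ay": 0,"az": -0.0045},
  ],
  gripper=255,
  grip_force=20,
)

```text
clock: 0.6
eef_pos: [0.3451, -0.4987, 0.2275]
eef_rot: [-0.002, 0.956, 0.295, -0.002]
ft_force: [0.2, -0.6, 0.5]
grip_width: 0.012
```

Call:
move_arm(
  targets=[
    {"tx": 0.8,"ty": -0.47,"tz": 0,"ax": 0,"ay": 0,"az": -0.0045},
    {"tx": 0.81,"ty": -0.45,"tz": 0,"ax": 0,"ay": 0,"az": -0.0045},
    {"tx": 0.82,"ty": -0.43,"tz": 0,"ax": 0,"ay": 0,"az": -0.0045},
    {"tx": 0.83,"ty": -0.4,"tz": 0,"ax": 0,"ay": 0,"az": -0.0045},
    {"tx": 0.845,"ty": -0.38,"tz": 0,"ax": 0,"ay": 0,"az": -0.0045},
  ],
)

```text
clock: 1.1
eef_pos: [0.3952, -0.3875, 0.2263]
eef_rot: [-0.004, 0.931, 0.365, -0.002]
ft_force: [0.6, -0.6, -0.4]
grip_width: 0.0002
```

Run:
```python
from h import *
plan([.593,.024,.16],74.7,18)
```

```text
rot deg [ -0.53  -0.06 -31.87] units/row [-8.00e-05 -1.00e-05 -4.92e-03] dist [ 0.19776153  0.41147029 -0.06627852]
0 [ 0.944 -0.37   0.149]
1 [ 0.955 -0.341  0.149]
2 [ 0.965 -0.312  0.149]
3 [ 0.974 -0.282  0.148]
4 [ 0.983 -0.252  0.148]
5 [ 0.99  -0.221  0.148]
6 [ 0.996 -0.19   0.148]
7 [ 1.002 -0.16   0.148]
8 [ 1.006 -0.129  0.148]
9 [ 1.01  -0.098  0.148]
10 [ 1.012 -0.067  0.147]
11 [ 1.014 -0.035  0.147]
12 [ 1.014 -0.004  0.147]
13 [1.014 0.027 0.147]
14 [1.013 0.059 0.147]
15 [1.011 0.09  0.147]
16 [1.007 0.121 0.147]
17 [1.003 0.152 0.147]
```

Call:
move_arm(
  targets=[
    {"tx": 0.94,"ty": -0.37,"tz": 0.1,"ax": 0,"ay": 0,"az": -0.005},
    {"tx": 0.95,"ty": -0.34,"tz": 0.1,"ax": 0,"ay": 0,"az": -0.005},
    {"tx": 0.96,"ty": -0.31,"tz": 0.1,"ax": 0,"ay": 0,"az": -0.005},
    {"tx": 0.97,"ty": -0.28,"tz": 0.1,"ax": 0,"ay": 0,"az": -0.005},
    {"tx": 0.98,"ty": -0.25,"tz": 0.1,"ax": 0,"ay": 0,"az": -0.005},
  ],
)

```text
clock: 1.6
eef_pos: [0.4511, -0.2668, 0.2134]
eef_rot: [-0.004, 0.898, 0.441, -0.002]
ft_force: [0.3, 0.3, 0.2]
grip_width: -0.0001
```

Call:
move_arm(
  targets=[
    {"tx": 0.99,"ty": -0.22,"tz": 0.1,"ax": 0,"ay": 0,"az": -0.005},
    {"tx": 1.0,"ty": -0.19,"tz": 0.1,"ax": 0,"ay": 0,"az": -0.005},
    {"tx": 1.0,"ty": -0.16,"tz": 0.1,"ax": 0,"ay": 0,"az": -0.005},
    {"tx": 1.0,"ty": -0.13,"tz": 0.1,"ax": 0,"ay": 0,"az": -0.005},
    {"tx": 1.0,"ty": -0.1,"tz": 0.1,"ax": 0,"ay": 0,"az": -0.005},
  ],
)

```text
clock: 2.1
eef_pos: [0.5051, -0.1448, 0.2001]
eef_rot: [-0.005, 0.858, 0.514, -0.002]
ft_force: [-0.2, -0.1, -0.0]
grip_width: -0.0
```

Call:
move_arm(
  targets=[
    {"tx": 1.0,"ty": -0.07,"tz": 0.1,"ax": 0,"ay": 0,"az": -0.005},
    {"tx": 1.0,"ty": -0.04,"tz": 0.1,"ax": 0,"ay": 0,"az": -0.005},
    {"tx": 1.0,"ty": 0,"tz": 0.1,"ax": 0,"ay": 0,"az": -0.005},
    {"tx": 0.8,"ty": 0.03,"tz": 0.1,"ax": 0,"ay": 0,"az": -0.005},
    {"tx": 0.4,"ty": 0.06,"tz": 0.1,"ax": 0,"ay": 0,"az": -0.005},
  ],
)

```text
clock: 2.6
eef_pos: [0.5501, -0.0405, 0.1867]
eef_rot: [-0.006, 0.811, 0.585, -0.002]
ft_force: [1.5, -0.1, -0.1]
grip_width: 0.0
```

Run:
```python
from h import *
a=shot('wrist','w1.png')
c=arm.calibration('wrist'); np.save('wc1.npy',c,allow_pickle=True)
print(proj('wrist',[.593,.024,.062],c),proj('wrist',[.635,-.2465,.06],c))
plan([.593,.024,.10],74.7,6)
```

```text
[278.86083189 107.85305741] [378.35079302 324.6742824 ]
rot deg [-0.67 -0.25 -2.93] units/row [-0.00031 -0.00011 -0.00136] dist [ 0.04252412  0.06338141 -0.08625926]
0 [0.488 0.144 0.575]
1 [0.487 0.147 0.575]
2 [0.486 0.15  0.575]
3 [0.485 0.153 0.575]
4 [0.484 0.156 0.575]
5 [0.483 0.159 0.575]
```

View pics/w1.png

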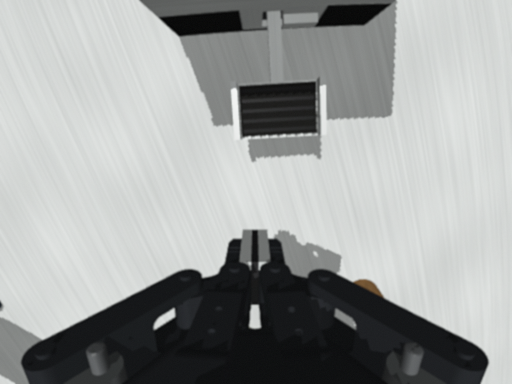

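The wrist view shows the pad at about (279,109), matching the predicted (279,108), with a light guard on each side. The estimate holds, so I'll go above the pad.

Call:
move_arm(
  targets=[
    {"tx": 0.49,"ty": 0.145,"tz": 0.57,"ax": 0,"ay": 0,"az": -0.0014},
    {"tx": 0.49,"ty": 0.145,"tz": 0.57,"ax": 0,"ay": 0,"az": -0.0014},
    {"tx": 0.49,"ty": 0.145,"tz": 0.57,"ax": 0,"ay": 0,"az": -0.0014},
    {"tx": 0.49,"ty": 0.145,"tz": 0.57,"ax": 0,"ay": 0,"az": -0.0014},
    {"tx": 0.49,"ty": 0.145,"tz": 0.57,"ax": 0,"ay": 0,"az": -0.0014},
  ],
)

```text
clock: 3.15
eef_pos: [0.587, 0.0138, 0.1098]
eef_rot: [-0.005, 0.798, 0.603, -0.002]
ft_force: [0.5, 0.3, -0.1]
grip_width: -0.0001
```

Run:
```python
from h import *
plan([.593,.024,.072],74.7,5)
```

```text
rot deg [-0.61 -0.14 -0.58] units/row [-3.4e-04 -8.0e-05 -3.2e-04] dist [ 0.00595914  0.01021671 -0.03780296]
0 [0.091 0.027 0.302]
1 [0.091 0.026 0.302]
2 [0.091 0.026 0.302]
3 [0.091 0.025 0.302]
4 [0.091 0.025 0.302]
```

Call:
move_arm(
  targets=[
    {"tx": 0.11,"ty": 0.03,"tz": 0.3,"ax": -0.0003,"ay": 0,"az": -0.0004},
    {"tx": 0.11,"ty": 0.03,"tz": 0.3,"ax": -0.0003,"ay": 0,"az": -0.0004},
    {"tx": 0.11,"ty": 0.03,"tz": 0.3,"ax": -0.0003,"ay": 0,"az": -0.0004},
    {"tx": 0.11,"ty": 0.03,"tz": 0.3,"ax": -0.0003,"ay": 0,"az": -0.0004},
    {"tx": 0.1,"ty": 0.03,"tz": 0.2,"ax": -0.0003,"ay": 0,"az": -0.0004},
  ],
)

```text
clock: 3.65
eef_pos: [0.5941, 0.0279, 0.0694]
eef_rot: [-0.002, 0.793, 0.609, -0.0]
ft_force: [0.0, -0.5, 0.3]
grip_width: 0.0001
```

Call:
move_arm(
  targets=[
    {"tx": 0,"ty": 0,"tz": 0.1,"ax": 0,"ay": 0,"az": 0},
    {"tx": 0,"ty": 0,"tz": 0.1,"ax": 0,"ay": 0,"az": 0},
    {"tx": 0,"ty": 0,"tz": 0.1,"ax": 0,"ay": 0,"az": 0},
    {"tx": 0,"ty": 0,"tz": 0.1,"ax": 0,"ay": 0,"az": 0},
    {"tx": 0,"ty": 0,"tz": 0.1,"ax": 0,"ay": 0,"az": 0},
  ],
)

```text
clock: 4.15
eef_pos: [0.5954, 0.0271, 0.0583]
eef_rot: [-0.0, 0.794, 0.608, 0.001]
ft_force: [-1.1, -0.5, 6.3]
grip_width: 0.0002
```

Call:
move_arm(
  targets=[
    {"tx": 0,"ty": 0,"tz": 0.13,"ax": 0,"ay": 0,"az": 0},
    {"tx": 0,"ty": 0,"tz": 0.13,"ax": 0,"ay": 0,"az": 0},
    {"tx": 0,"ty": 0,"tz": 0.13,"ax": 0,"ay": 0,"az": 0},
    {"tx": 0,"ty": 0,"tz": 0.13,"ax": 0,"ay": 0,"az": 0},
    {"tx": 0,"ty": 0,"tz": 0.13,"ax": 0,"ay": 0,"az": 0},
  ],
)

```text
clock: 4.65
eef_pos: [0.5985, 0.0255, 0.0469]
eef_rot: [0.003, 0.795, 0.607, 0.004]
ft_force: [-3.8, 1.7, 9.9]
grip_width: 0.0002
```

Call:
move_arm(
  targets=[
    {"tx": 0,"ty": 0,"tz": 0.13,"ax": 0,"ay": 0,"az": 0},
    {"tx": 0,"ty": 0,"tz": 0.13,"ax": 0,"ay": 0,"az": 0},
    {"tx": 0,"ty": 0,"tz": 0.13,"ax": 0,"ay": 0,"az": 0},
    {"tx": 0,"ty": 0,"tz": 0.1,"ax": 0,"ay": 0,"az": 0},
    {"tx": 0,"ty": 0,"tz": 0.1,"ax": 0,"ay": 0,"az": 0},
  ],
)

```text
clock: 5.15
eef_pos: [0.5985, 0.0252, 0.0365]
eef_rot: [0.004, 0.795, 0.607, 0.005]
ft_force: [-2.8, 1.4, 7.8]
grip_width: -0.0005
```

Call:
move_arm(
  targets=[
    {"tx": 0,"ty": -0.02,"tz": 0.13,"ax": 0,"ay": 0,"az": 0},
    {"tx": 0,"ty": -0.02,"tz": 0.13,"ax": 0,"ay": 0,"az": 0},
    {"tx": 0,"ty": -0.02,"tz": 0.13,"ax": 0,"ay": 0,"az": 0},
    {"tx": 0,"ty": -0.02,"tz": 0.13,"ax": 0,"ay": 0,"az": 0},
    {"tx": 0,"ty": -0.02,"tz": 0.1,"ax": 0,"ay": 0,"az": 0},
  ],
)

```text
clock: 5.65
eef_pos: [0.599, 0.0253, 0.0255]
eef_rot: [0.006, 0.795, 0.606, 0.008]
ft_force: [-1.6, 0.9, 7.7]
grip_width: 0.0003
```

Call:
move_arm(
  targets=[
    {"tx": 0,"ty": 0,"tz": 0.1,"ax": 0,"ay": 0,"az": 0},
    {"tx": 0,"ty": 0,"tz": 0.1,"ax": 0,"ay": 0,"az": 0},
    {"tx": 0,"ty": 0,"tz": 0.1,"ax": 0,"ay": 0,"az": 0},
    {"tx": 0,"ty": 0,"tz": 0.1,"ax": 0,"ay": 0,"az": 0},
    {"tx": 0,"ty": 0,"tz": 0.1,"ax": 0,"ay": 0,"az": 0},
  ],
)

```text
clock: 6.15
eef_pos: [0.6071, 0.0237, 0.022]
eef_rot: [0.012, 0.796, 0.605, 0.015]
ft_force: [-2.1, -1.8, 21.5]
grip_width: -0.0001
```

Run:
```python
from h import *
plan([.593,.024,.072],74.7,1)
a=shot('scene','s2.png')[150:290,180:400]; cv2.imwrite('pics/s2c.png',cv2.resize(a,None,fx=3,fy=3)[:,:,::-1])
```

```text
rot deg [ 2.16 -0.57 -0.28] units/row [ 0.00599 -0.00158 -0.00078] dist [-0.01408019  0.00032677  0.05003884]
0 [-0.119 -0.47  -2.022]
```

View pics/s2c.png

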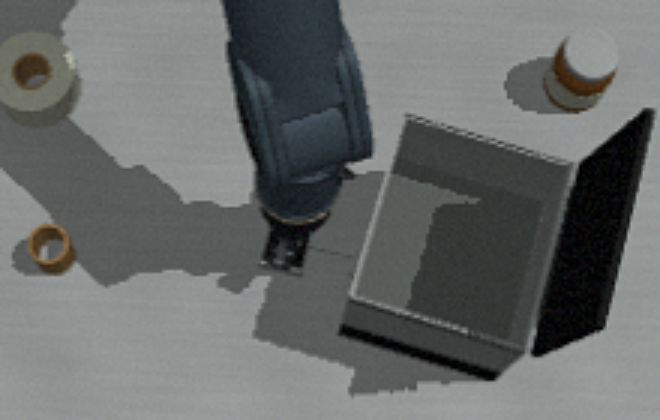

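The lid is upright, past the hinge at right, and the pad is at its lowest with the fingers on it. Now I'll swing it right (+tool y) under a steady press.

Call:
move_arm(
  targets=[
    {"tx": 0,"ty": 0.15,"tz": 0.06,"ax": 0.001,"ay": 0,"az": 0},
    {"tx": 0,"ty": 0.15,"tz": 0.06,"ax": 0.001,"ay": 0,"az": 0},
    {"tx": 0,"ty": 0.15,"tz": 0.06,"ax": 0.001,"ay": 0,"az": 0},
    {"tx": 0,"ty": 0.15,"tz": 0.06,"ax": 0.001,"ay": 0,"az": 0},
    {"tx": 0,"ty": 0.15,"tz": 0.06,"ax": 0.001,"ay": 0,"az": 0},
  ],
)

```text
clock: 6.7
eef_pos: [0.6282, 0.0192, 0.0225]
eef_rot: [0.001, 0.797, 0.605, 0.009]
ft_force: [-10.5, 0.7, 17.7]
grip_width: -0.0
```

Call:
move_arm(
  targets=[
    {"tx": 0,"ty": 0.15,"tz": 0.06,"ax": 0.001,"ay": 0,"az": 0},
    {"tx": 0,"ty": 0.15,"tz": 0.06,"ax": 0.001,"ay": 0,"az": 0},
    {"tx": 0,"ty": 0.15,"tz": 0.06,"ax": 0.001,"ay": 0,"az": 0},
    {"tx": 0,"ty": 0.15,"tz": 0.06,"ax": 0.001,"ay": 0,"az": 0},
    {"tx": 0,"ty": 0.15,"tz": 0.06,"ax": 0.001,"ay": 0,"az": 0},
  ],
)

```text
clock: 7.2
eef_pos: [0.6353, 0.0171, 0.0223]
eef_rot: [-0.017, 0.796, 0.605, -0.008]
ft_force: [-14.9, 1.7, 23.4]
grip_width: -0.0003
```

Call:
move_arm(
  targets=[
    {"tx": 0,"ty": 0,"tz": -0.03,"ax": -0.0005,"ay": 0,"az": 0},
    {"tx": 0,"ty": 0,"tz": -0.05,"ax": -0.0005,"ay": 0,"az": 0},
    {"tx": 0,"ty": 0,"tz": -0.05,"ax": -0.0005,"ay": 0,"az": 0},
    {"tx": 0,"ty": 0,"tz": -0.05,"ax": -0.0005,"ay": 0,"az": 0},
    {"tx": 0,"ty": 0,"tz": -0.05,"ax": -0.0005,"ay": 0,"az": 0},
  ],
)

```text
clock: 7.7
eef_pos: [0.6351, 0.0164, 0.0319]
eef_rot: [-0.01, 0.796, 0.605, -0.002]
ft_force: [-0.4, -0.2, 0.2]
grip_width: -0.0003
```

Call:
move_arm(
  targets=[
    {"tx": 0,"ty": 0,"tz": -0.06,"ax": 0,"ay": 0,"az": 0},
    {"tx": 0,"ty": 0,"tz": -0.06,"ax": 0,"ay": 0,"az": 0},
    {"tx": 0,"ty": 0,"tz": -0.06,"ax": 0,"ay": 0,"az": 0},
    {"tx": 0,"ty": 0,"tz": -0.06,"ax": 0,"ay": 0,"az": 0},
    {"tx": 0,"ty": 0,"tz": -0.06,"ax": 0,"ay": 0,"az": 0},
  ],
)

```text
clock: 8.2
eef_pos: [0.6353, 0.0159, 0.0397]
eef_rot: [-0.01, 0.796, 0.605, -0.002]
ft_force: [0.9, -0.1, 0.7]
grip_width: 0.0001
```

Zero force at 0.032 and above means the catch is holding. Next I'll rise and go above the core.

Call:
move_arm(
  targets=[
    {"tx": 0,"ty": 0,"tz": -0.9,"ax": 0,"ay": 0,"az": 0},
    {"tx": 0,"ty": 0,"tz": -0.9,"ax": 0,"ay": 0,"az": 0},
    {"tx": 0,"ty": 0,"tz": -0.9,"ax": 0,"ay": 0,"az": 0},
    {"tx": 0,"ty": 0,"tz": -0.9,"ax": 0,"ay": 0,"az": 0},
    {"tx": 0,"ty": 0,"tz": -0.9,"ax": 0,"ay": 0,"az": 0},
  ],
)

```text
clock: 8.7
eef_pos: [0.6348, 0.0142, 0.1525]
eef_rot: [-0.013, 0.796, 0.605, -0.005]
ft_force: [0.3, -0.5, -0.3]
grip_width: -0.0001
```

Run:
```python
from h import *
plan([.61,-.2,.15],74.7,10)
```

```text
rot deg [-1.52 -0.37 -0.24] units/row [-4.2e-04 -1.0e-04 -7.0e-05] dist [-0.02476005 -0.21420999 -0.00250436]
0 [-0.852  0.134  0.001]
1 [-0.852  0.134  0.002]
2 [-0.852  0.134  0.003]
3 [-0.852  0.133  0.004]
4 [-0.852  0.133  0.005]
5 [-0.852  0.132  0.005]
6 [-0.852  0.132  0.006]
7 [-0.852  0.132  0.007]
8 [-0.853  0.131  0.008]
9 [-0.853  0.131  0.009]
```

Call:
move_arm(
  targets=[
    {"tx": -0.95,"ty": 0.2,"tz": 0,"ax": -0.0004,"ay": 0,"az": 0},
    {"tx": -0.95,"ty": 0.2,"tz": 0,"ax": -0.0004,"ay": 0,"az": 0},
    {"tx": -0.95,"ty": 0.2,"tz": 0,"ax": -0.0004,"ay": 0,"az": 0},
    {"tx": -0.95,"ty": 0.2,"tz": 0,"ax": -0.0004,"ay": 0,"az": 0},
    {"tx": -0.95,"ty": 0.2,"tz": 0,"ax": -0.0004,"ay": 0,"az": 0},
  ],
  gripper=0,
)

```text
clock: 9.2
eef_pos: [0.6299, -0.1046, 0.1563]
eef_rot: [-0.006, 0.794, 0.608, 0.003]
ft_force: [0.0, -0.3, -0.3]
grip_width: 0.0723
```

Call:
move_arm(
  targets=[
    {"tx": -0.95,"ty": 0.2,"tz": 0,"ax": -0.0004,"ay": 0,"az": 0},
    {"tx": -0.95,"ty": 0.2,"tz": 0,"ax": -0.0004,"ay": 0,"az": 0},
    {"tx": -0.95,"ty": 0.2,"tz": 0,"ax": -0.0004,"ay": 0,"az": 0},
    {"tx": -0.95,"ty": 0.2,"tz": 0,"ax": -0.0004,"ay": 0,"az": 0},
    {"tx": -0.95,"ty": 0.2,"tz": 0,"ax": -0.0004,"ay": 0,"az": 0},
  ],
)

```text
clock: 9.7
eef_pos: [0.6222, -0.2308, 0.1551]
eef_rot: [-0.001, 0.794, 0.608, 0.007]
ft_force: [-0.1, 0.0, 0.5]
grip_width: 0.085
```

Call:
move_arm(
  targets=[
    {"tx": -0.95,"ty": 0.2,"tz": 0,"ax": 0,"ay": 0,"az": 0},
    {"tx": -0.95,"ty": 0.2,"tz": 0,"ax": 0,"ay": 0,"az": 0},
    {"tx": -0.95,"ty": 0.2,"tz": 0,"ax": 0,"ay": 0,"az": 0},
    {"tx": -0.6,"ty": 0.2,"tz": 0,"ax": 0,"ay": 0,"az": 0},
    {"tx": 0,"ty": 0,"tz": 0,"ax": 0,"ay": 0,"az": 0},
  ],
)

```text
clock: 10.2
eef_pos: [0.6169, -0.3275, 0.1537]
eef_rot: [-0.001, 0.795, 0.606, 0.006]
ft_force: [0.2, 0.6, 0.1]
grip_width: 0.0856
```

Run:
```python
from h import *
c=arm.calibration('wrist'); a=shot('wrist','w2.png')[:,:,::-1].copy()
hsv=cv2.cvtColor(a,cv2.COLOR_BGR2HSV); m=((hsv[:,:,1]>90)&(hsv[:,:,0]<25)).astype(np.uint8)*255
for k in cv2.findContours(m,cv2.RETR_EXTERNAL,cv2.CHAIN_APPROX_NONE)[0]:
    if cv2.contourArea(k)>200: print(cv2.boundingRect(k),cv2.contourArea(k),onz('wrist',*cv2.minEnclosingCircle(k)[0],.04,c))
for z in(0,.06): print(proj('wrist',[.635,-.2465,z],c))
th=np.linspace(0,2*np.pi,60)
for z in(0,.06):
    cv2.polylines(a,[np.array([proj('wrist',[.635+.023*np.cos(t),-.2465+.023*np.sin(t),z],c) for t in th]).astype(int)],True,(0,255,0),1)
cv2.imwrite('pics/w2o.png',a)
t=shot('top','top2.png')
```

```text
(27, 180, 45, 46) 1517.5 [ 0.41676732 -0.28631763  0.04      ]
(221, 68, 55, 58) 2418.0 [ 0.63416459 -0.24562282  0.04      ]
[249.87718078  99.46607671]
[249.12704339  96.01090947]
```

View pics/w2o.png

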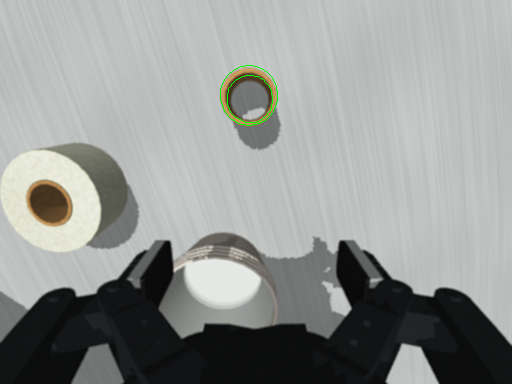

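The drawn outline of the predicted core fits the tube at (249,97) well. The full roll is at (65,200) and the tubs at (222,285), both clear of it. Next I'll go above the core.

Run:
```python
from h import *
plan([.635,-.2465,.095],74.7,5)
```

```text
rot deg [ 0.3  -0.66  0.12] units/row [ 1.7e-04 -3.7e-04  7.0e-05] dist [ 0.01738833  0.07769244 -0.05892764]
0 [ 0.631 -0.031  0.479]
1 [ 0.632 -0.031  0.477]
2 [ 0.633 -0.031  0.476]
3 [ 0.634 -0.03   0.474]
4 [ 0.635 -0.03   0.473]
```

Call:
move_arm(
  targets=[
    {"tx": 0.63,"ty": -0.03,"tz": 0.47,"ax": 0,"ay": -0.0004,"az": 0},
    {"tx": 0.63,"ty": -0.03,"tz": 0.47,"ax": 0,"ay": -0.0004,"az": 0},
    {"tx": 0.64,"ty": -0.03,"tz": 0.47,"ax": 0,"ay": -0.0004,"az": 0},
    {"tx": 0.64,"ty": -0.03,"tz": 0.47,"ax": 0,"ay": -0.0004,"az": 0},
    {"tx": 0.64,"ty": -0.03,"tz": 0.47,"ax": 0,"ay": 0,"az": 0},
  ],
)

```text
clock: 10.8
eef_pos: [0.6378, -0.2359, 0.0952]
eef_rot: [0.002, 0.793, 0.61, 0.004]
ft_force: [-0.4, 0.5, 0.8]
grip_width: 0.0858
```

Run:
```python
from h import *
plan([.635,-.2465,.020],74.7,5)
```

```text
rot deg [ 0.47 -0.22  0.43] units/row [ 0.00026 -0.00012  0.00024] dist [-0.00277095 -0.0105761  -0.07515208]
0 [-0.09  -0.005  0.601]
1 [-0.089 -0.004  0.601]
2 [-0.089 -0.002  0.601]
3 [-0.088 -0.001  0.601]
4 [-0.088 -0.     0.601]
```

Call:
move_arm(
  targets=[
    {"tx": -0.3,"ty": 0,"tz": 0.2,"ax": 0,"ay": 0,"az": 0},
    {"tx": -0.15,"ty": 0,"tz": 0.4,"ax": 0,"ay": 0,"az": 0},
    {"tx": 0,"ty": 0,"tz": 0.5,"ax": 0,"ay": 0,"az": 0},
    {"tx": 0,"ty": 0,"tz": 0.5,"ax": 0,"ay": 0,"az": 0},
    {"tx": 0,"ty": 0,"tz": 0.3,"ax": 0,"ay": 0,"az": 0},
  ],
)

```text
clock: 11.3
eef_pos: [0.6365, -0.2375, 0.0432]
eef_rot: [0.0, 0.79, 0.614, 0.005]
ft_force: [-0.4, 0.9, 0.0]
grip_width: 0.0853
```

Run:
```python
from h import *
plan([.635,-.2465,.020],74.7,5)
```

```text
rot deg [ 0.37 -0.45  1.02] units/row [ 0.00021 -0.00025  0.00057] dist [-0.00149744 -0.00898976 -0.02318716]
0 [-0.074  0.005  0.185]
1 [-0.074  0.005  0.185]
2 [-0.073  0.006  0.185]
3 [-0.073  0.006  0.185]
4 [-0.073  0.007  0.185]
```

Call:
move_arm(
  targets=[
    {"tx": -0.12,"ty": 0,"tz": 0.1,"ax": 0,"ay": 0,"az": 0.0005},
    {"tx": -0.12,"ty": 0,"tz": 0.2,"ax": 0,"ay": 0,"az": 0.0005},
    {"tx": -0.1,"ty": 0,"tz": 0.2,"ax": 0,"ay": 0,"az": 0.0005},
    {"tx": -0.06,"ty": 0,"tz": 0.2,"ax": 0,"ay": 0,"az": 0.0005},
    {"tx": -0.05,"ty": 0,"tz": 0.1,"ax": 0,"ay": 0,"az": 0},
  ],
)

```text
clock: 11.8
eef_pos: [0.633, -0.2504, 0.0205]
eef_rot: [-0.0, 0.794, 0.608, 0.005]
ft_force: [-0.2, 0.3, -0.3]
grip_width: 0.0852
```

Run:
```python
from h import *
plan([.635,-.2465,.020],74.7,5)
```

```text
rot deg [ 0.33 -0.43  0.12] units/row [ 1.8e-04 -2.4e-04  7.0e-05] dist [ 0.00195471  0.00390695 -0.00052884]
0 [0.034 0.007 0.005]
1 [0.034 0.007 0.004]
2 [0.034 0.007 0.004]
3 [0.034 0.007 0.004]
4 [0.034 0.007 0.004]
```

Call:
move_arm(
  targets=[
    {"tx": 0.06,"ty": 0.01,"tz": 0,"ax": 0,"ay": 0,"az": 0},
    {"tx": 0.04,"ty": 0,"tz": 0,"ax": 0,"ay": 0,"az": 0},
    {"tx": 0,"ty": 0,"tz": 0,"ax": 0,"ay": 0,"az": 0},
    {"tx": 0,"ty": 0,"tz": 0,"ax": 0,"ay": 0,"az": 0},
    {"tx": 0,"ty": 0,"tz": 0,"ax": 0,"ay": 0,"az": 0},
  ],
  gripper=255,
  grip_force=20,
)

```text
clock: 12.3
eef_pos: [0.6345, -0.2478, 0.0211]
eef_rot: [0.0, 0.794, 0.608, 0.005]
ft_force: [-0.8, -0.7, -0.2]
grip_width: 0.0447
```

Call:
move_arm(
  targets=[
    {"tx": 0,"ty": 0,"tz": 0,"ax": 0,"ay": 0,"az": 0},
    {"tx": 0,"ty": 0,"tz": 0,"ax": 0,"ay": 0,"az": 0},
    {"tx": 0,"ty": 0,"tz": -0.2,"ax": 0,"ay": 0,"az": 0},
    {"tx": 0,"ty": 0,"tz": -0.4,"ax": 0,"ay": 0,"az": 0},
    {"tx": 0,"ty": 0,"tz": -0.8,"ax": 0,"ay": 0,"az": 0},
  ],
)

```text
clock: 12.8
eef_pos: [0.6326, -0.2474, 0.0555]
eef_rot: [-0.002, 0.794, 0.608, 0.004]
ft_force: [0.2, -0.5, -0.6]
grip_width: 0.0447
```

Call:
move_arm(
  targets=[
    {"tx": 0,"ty": 0,"tz": -1,"ax": 0,"ay": 0,"az": 0},
    {"tx": 0,"ty": 0,"tz": -1,"ax": 0,"ay": 0,"az": 0},
    {"tx": 0,"ty": 0,"tz": -1,"ax": 0,"ay": 0,"az": 0},
    {"tx": 0,"ty": 0,"tz": -1,"ax": 0,"ay": 0,"az": 0},
    {"tx": 0,"ty": 0,"tz": -1,"ax": 0,"ay": 0,"az": 0},
  ],
)

```text
clock: 13.3
eef_pos: [0.6313, -0.248, 0.1887]
eef_rot: [-0.002, 0.794, 0.608, 0.004]
ft_force: [0.6, -0.8, 0.0]
grip_width: 0.0449
```

Call:
move_arm(
  targets=[
    {"tx": 0,"ty": 0,"tz": -1,"ax": 0,"ay": 0,"az": 0},
    {"tx": 0,"ty": 0,"tz": -1,"ax": 0,"ay": 0,"az": 0},
    {"tx": 0,"ty": 0,"tz": -1,"ax": 0,"ay": 0,"az": 0},
    {"tx": 0,"ty": 0,"tz": -0.6,"ax": 0,"ay": 0,"az": 0},
    {"tx": 0,"ty": 0,"tz": 0,"ax": 0,"ay": 0,"az": 0},
  ],
)

```text
clock: 13.8
eef_pos: [0.6312, -0.2486, 0.2921]
eef_rot: [0.003, 0.794, 0.608, 0.007]
ft_force: [0.3, -0.0, -0.9]
grip_width: 0.0444
```

Run:
```python
from h import *
plan([.630,.161,.29],74.7,18)
```

```text
rot deg [ 0.74 -0.45  0.18] units/row [ 1.1e-04 -7.0e-05  3.0e-05] dist [-0.00123728  0.40957619 -0.00214947]
0 [ 0.878 -0.24   0.009]
1 [ 0.878 -0.24   0.008]
2 [ 0.878 -0.24   0.008]
3 [ 0.878 -0.241  0.008]
4 [ 0.878 -0.241  0.008]
5 [ 0.878 -0.241  0.008]
6 [ 0.878 -0.241  0.007]
7 [ 0.878 -0.241  0.007]
8 [ 0.878 -0.241  0.007]
9 [ 0.878 -0.241  0.007]
10 [ 0.878 -0.242  0.006]
11 [ 0.877 -0.242  0.006]
12 [ 0.877 -0.242  0.006]
13 [ 0.877 -0.242  0.006]
14 [ 0.877 -0.242  0.006]
15 [ 0.877 -0.242  0.005]
16 [ 0.877 -0.243  0.005]
17 [ 0.877 -0.243  0.005]
```

The core is held (width 44.7 mm). Next I'll carry it over the front part of the mouth.

Call:
move_arm(
  targets=[
    {"tx": 0.88,"ty": -0.24,"tz": 0,"ax": 0,"ay": 0,"az": 0},
    {"tx": 0.88,"ty": -0.24,"tz": 0,"ax": 0,"ay": 0,"az": 0},
    {"tx": 0.88,"ty": -0.24,"tz": 0,"ax": 0,"ay": 0,"az": 0},
    {"tx": 0.88,"ty": -0.24,"tz": 0,"ax": 0,"ay": 0,"az": 0},
    {"tx": 0.88,"ty": -0.24,"tz": 0,"ax": 0,"ay": 0,"az": 0},
  ],
)

```text
clock: 14.3
eef_pos: [0.6286, -0.1359, 0.2906]
eef_rot: [0.003, 0.796, 0.605, 0.005]
ft_force: [0.7, 0.0, -0.7]
grip_width: 0.0447
```

Call:
move_arm(
  targets=[
    {"tx": 0.88,"ty": -0.24,"tz": 0,"ax": 0,"ay": 0,"az": 0},
    {"tx": 0.88,"ty": -0.24,"tz": 0,"ax": 0,"ay": 0,"az": 0},
    {"tx": 0.88,"ty": -0.24,"tz": 0,"ax": 0,"ay": 0,"az": 0},
    {"tx": 0.88,"ty": -0.24,"tz": 0,"ax": 0,"ay": 0,"az": 0},
    {"tx": 0.88,"ty": -0.24,"tz": 0,"ax": 0,"ay": 0,"az": 0},
  ],
)

```text
clock: 14.8
eef_pos: [0.6261, -0.0171, 0.2877]
eef_rot: [0.001, 0.796, 0.605, 0.003]
ft_force: [-0.9, -0.7, 0.4]
grip_width: 0.0447
```

Call:
move_arm(
  targets=[
    {"tx": 0.88,"ty": -0.24,"tz": 0,"ax": 0,"ay": 0,"az": 0},
    {"tx": 0.88,"ty": -0.24,"tz": 0,"ax": 0,"ay": 0,"az": 0},
    {"tx": 0.88,"ty": -0.24,"tz": 0,"ax": 0,"ay": 0,"az": 0},
    {"tx": 0.6,"ty": -0.24,"tz": 0,"ax": 0,"ay": 0,"az": 0},
    {"tx": 0.4,"ty": -0.24,"tz": 0,"ax": 0,"ay": 0,"az": 0},
  ],
)

```text
clock: 15.3
eef_pos: [0.6186, 0.0845, 0.2848]
eef_rot: [-0.0, 0.795, 0.606, 0.002]
ft_force: [0.1, 0.3, -0.5]
grip_width: 0.0446
```

Run:
```python
from h import *
plan([.630,.161,.28],74.7,5)
```

```text
rot deg [ 0.1  -0.16 -0.06] units/row [ 5.e-05 -9.e-05 -3.e-05] dist [ 0.01140289  0.0765487  -0.00481561]
0 [ 0.615 -0.074  0.04 ]
1 [ 0.615 -0.074  0.04 ]
2 [ 0.615 -0.074  0.039]
3 [ 0.615 -0.074  0.039]
4 [ 0.615 -0.074  0.039]
```

Call:
move_arm(
  targets=[
    {"tx": 0.6,"ty": -0.05,"tz": 0,"ax": 0,"ay": 0,"az": 0},
    {"tx": 0.6,"ty": -0.05,"tz": 0,"ax": 0,"ay": 0,"az": 0},
    {"tx": 0.6,"ty": -0.05,"tz": 0,"ax": 0,"ay": 0,"az": 0},
    {"tx": 0.4,"ty": -0.05,"tz": 0,"ax": 0,"ay": 0,"az": 0},
    {"tx": 0.2,"ty": -0.05,"tz": 0,"ax": 0,"ay": 0,"az": 0},
  ],
)

```text
clock: 15.8
eef_pos: [0.629, 0.148, 0.2845]
eef_rot: [-0.0, 0.796, 0.606, 0.001]
ft_force: [-0.3, -0.4, -1.0]
grip_width: 0.0446
```

Run:
```python
from h import *
plan([.630,.161,.20],74.7,5)
a=shot('scene','s3.png')[130:290,180:400]; t=shot('top','t3.png')[70:230,90:310]
cv2.imwrite('pics/s3c.png',np.hstack([cv2.resize(x,None,fx=1.8,fy=1.8) for x in(a,t)])[:,:,::-1])
```

```text
rot deg [ 0.08 -0.11 -0.12] units/row [ 4.e-05 -6.e-05 -6.e-05] dist [ 0.00097493  0.01303296 -0.0844869 ]
0 [ 0.101 -0.021  0.676]
1 [ 0.102 -0.021  0.676]
2 [ 0.102 -0.021  0.676]
3 [ 0.102 -0.02   0.676]
4 [ 0.102 -0.02   0.676]
```

View pics/s3c.png

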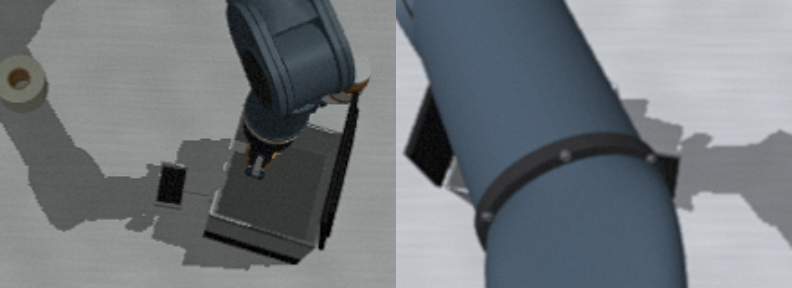

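The lid stays up with the pedal swung aside, and the gripper with the core is over the front half of the bin. Next I'll lower a little and release.

Call:
move_arm(
  targets=[
    {"tx": 0.05,"ty": 0,"tz": 0.4,"ax": 0,"ay": 0,"az": 0},
    {"tx": 0,"ty": 0,"tz": 0.7,"ax": 0,"ay": 0,"az": 0},
    {"tx": 0,"ty": 0,"tz": 0.7,"ax": 0,"ay": 0,"az": 0},
    {"tx": 0,"ty": 0,"tz": 0.7,"ax": 0,"ay": 0,"az": 0},
    {"tx": 0,"ty": 0,"tz": 0.4,"ax": 0,"ay": 0,"az": 0},
  ],
)

```text
clock: 16.4
eef_pos: [0.6302, 0.1451, 0.2088]
eef_rot: [0.001, 0.797, 0.604, 0.002]
ft_force: [-0.2, -0.3, -0.8]
grip_width: 0.045
```

Call:
move_arm(
  targets=[
    {"tx": 0,"ty": 0,"tz": 0,"ax": 0,"ay": 0,"az": 0},
    {"tx": 0,"ty": 0,"tz": 0,"ax": 0,"ay": 0,"az": 0},
    {"tx": 0,"ty": 0,"tz": 0,"ax": 0,"ay": 0,"az": 0},
    {"tx": 0,"ty": 0,"tz": 0,"ax": 0,"ay": 0,"az": 0},
    {"tx": 0,"ty": 0,"tz": 0,"ax": 0,"ay": 0,"az": 0},
  ],
  gripper=40,
)

```text
clock: 16.9
eef_pos: [0.6306, 0.1436, 0.209]
eef_rot: [0.002, 0.797, 0.603, 0.002]
ft_force: [-0.5, -0.2, 0.4]
grip_width: 0.072
```

Call:
move_arm(
  targets=[
    {"tx": 0,"ty": 0,"tz": 0,"ax": 0,"ay": 0,"az": 0},
    {"tx": 0,"ty": 0,"tz": 0,"ax": 0,"ay": 0,"az": 0},
    {"tx": 0,"ty": 0,"tz": -0.4,"ax": 0,"ay": 0,"az": 0},
    {"tx": 0,"ty": 0,"tz": -0.8,"ax": 0,"ay": 0,"az": 0},
    {"tx": 0,"ty": 0,"tz": -1,"ax": 0,"ay": 0,"az": 0},
  ],
)

```text
clock: 17.4
eef_pos: [0.629, 0.1434, 0.2645]
eef_rot: [0.001, 0.797, 0.604, -0.001]
ft_force: [-0.1, -0.2, -0.4]
grip_width: 0.0719
```

Call:
move_arm(
  targets=[
    {"tx": 0,"ty": 0,"tz": -1,"ax": 0,"ay": 0,"az": 0},
    {"tx": -0.3,"ty": 0,"tz": -0.8,"ax": 0,"ay": 0,"az": 0},
    {"tx": -0.8,"ty": 0,"tz": 0,"ax": 0,"ay": 0,"az": 0},
    {"tx": -0.8,"ty": 0,"tz": 0,"ax": 0,"ay": 0,"az": 0},
    {"tx": -0.8,"ty": 0,"tz": 0,"ax": 0,"ay": 0,"az": 0},
  ],
  gripper=255,
)

```text
clock: 17.9
eef_pos: [0.611, 0.0801, 0.3178]
eef_rot: [0.002, 0.796, 0.606, 0.004]
ft_force: [0.6, -0.4, 0.7]
grip_width: 0.0002
```

Run:
```python
from h import *
a=shot('scene','s4.png')[130:290,180:400]; t=shot('wrist','w4.png')
a=cv2.resize(a,(528,384))
cv2.imwrite('pics/s4c.png',np.hstack([a,t[:,100:372]])[:,:,::-1])
plan([.627,.018,.13],74.7,5)
```

```text
rot deg [ 0.41 -0.09 -0.4 ] units/row [ 2.3e-04 -5.0e-05 -2.2e-04] dist [ 0.0161241  -0.05869517 -0.18760421]
0 [-0.42   0.241  1.502]
1 [-0.419  0.242  1.502]
2 [-0.419  0.244  1.501]
3 [-0.419  0.245  1.501]
4 [-0.419  0.247  1.501]
```

View pics/s4c.png

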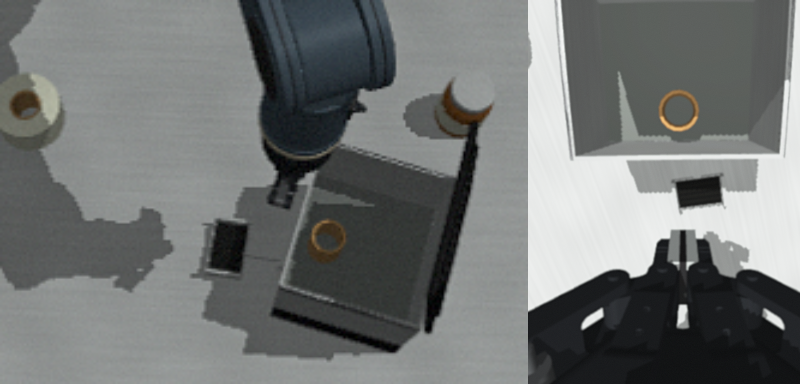

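The core is standing on the bin floor at about (328,238) in the left panel. The lid is up, and the pad is swung aside at about (270,191) in wrist pixels.

Run:
```python
from h import *
c=arm.calibration('wrist')
I=cv2.imread('pics/w4.png')[170:215,240:300]; m=(I.max(2)<60).astype(np.uint8)*255
for k in cv2.findContours(m,cv2.RETR_EXTERNAL,cv2.CHAIN_APPROX_NONE)[0]:
    if cv2.contourArea(k)>150: 
        r=cv2.minAreaRect(k); print(r,onz('wrist',r[0][0]+240,r[0][1]+170,.028,c))
```

```text
((30.66919708251953, 21.476665496826172), (25.31208038330078, 42.86998748779297), 82.14668273925781) [0.6228782  0.01716388 0.028     ]
```

Call:
move_arm(
  targets=[
    {"tx": -0.6,"ty": 0.25,"tz": 0.3,"ax": 0,"ay": 0,"az": 0},
    {"tx": -0.6,"ty": 0.25,"tz": 0.8,"ax": 0,"ay": 0,"az": 0},
    {"tx": -0.6,"ty": 0.25,"tz": 0.8,"ax": 0,"ay": 0,"az": 0},
    {"tx": -0.1,"ty": 0.25,"tz": 0.8,"ax": 0,"ay": 0,"az": 0},
    {"tx": 0,"ty": 0.1,"tz": 0.8,"ax": 0,"ay": 0,"az": 0},
  ],
)

```text
clock: 18.5
eef_pos: [0.6262, 0.0178, 0.2281]
eef_rot: [0.004, 0.797, 0.604, 0.004]
ft_force: [0.3, 0.2, -0.3]
grip_width: 0.0004
```

Run:
```python
from h import *
plan([.625,.018,.05],74.7,8)
```

```text
rot deg [ 0.64 -0.13 -0.42] units/row [ 2.2e-04 -5.0e-05 -1.4e-04] dist [-0.0012162   0.00020857 -0.17810263]
0 [-0.003 -0.016  0.89 ]
1 [-0.002 -0.015  0.89 ]
2 [-0.002 -0.014  0.89 ]
3 [-0.002 -0.012  0.89 ]
4 [-0.002 -0.011  0.89 ]
5 [-0.001 -0.01   0.89 ]
6 [-0.001 -0.009  0.89 ]
7 [-0.001 -0.007  0.891]
```

Call:
move_arm(
  targets=[
    {"tx": 0,"ty": -0.02,"tz": 0.9,"ax": 0,"ay": 0,"az": 0},
    {"tx": 0,"ty": -0.02,"tz": 0.9,"ax": 0,"ay": 0,"az": 0},
    {"tx": 0,"ty": -0.02,"tz": 0.9,"ax": 0,"ay": 0,"az": 0},
    {"tx": 0,"ty": -0.02,"tz": 0.9,"ax": 0,"ay": 0,"az": 0},
    {"tx": 0,"ty": -0.02,"tz": 0.8,"ax": 0,"ay": 0,"az": 0},
  ],
)

```text
clock: 19.0
eef_pos: [0.6238, 0.0125, 0.1096]
eef_rot: [0.003, 0.798, 0.603, 0.002]
ft_force: [0.3, 0.0, -0.8]
grip_width: -0.0001
```

Call:
move_arm(
  targets=[
    {"tx": 0,"ty": -0.02,"tz": 0.7,"ax": 0,"ay": 0,"az": 0},
    {"tx": 0,"ty": -0.02,"tz": 0.5,"ax": 0,"ay": 0,"az": 0},
    {"tx": 0,"ty": -0.02,"tz": 0.3,"ax": 0,"ay": 0,"az": 0},
    {"tx": 0,"ty": -0.02,"tz": 0.1,"ax": 0,"ay": 0,"az": 0},
    {"tx": 0,"ty": 0,"tz": 0,"ax": 0,"ay": 0,"az": 0},
  ],
)

```text
clock: 19.5
eef_pos: [0.6194, 0.0101, 0.063]
eef_rot: [0.002, 0.798, 0.603, -0.001]
ft_force: [0.2, 0.2, 0.7]
grip_width: -0.0001
```

Run:
```python
from h import *
plan([.623,.017,.025],74.7,8)
```

```text
rot deg [ 0.1   0.16 -0.55] units/row [ 3.0e-05  6.0e-05 -1.9e-04] dist [ 0.00360012  0.00692753 -0.03795386]
0 [0.039 0.008 0.19 ]
1 [0.039 0.008 0.19 ]
2 [0.039 0.008 0.19 ]
3 [0.039 0.008 0.19 ]
4 [0.038 0.008 0.19 ]
5 [0.038 0.008 0.19 ]
6 [0.038 0.008 0.19 ]
7 [0.038 0.008 0.19 ]
```

Call:
move_arm(
  targets=[
    {"tx": 0.12,"ty": 0.02,"tz": 0.2,"ax": 0,"ay": 0,"az": -0.0003},
    {"tx": 0.12,"ty": 0.02,"tz": 0.25,"ax": 0,"ay": 0,"az": -0.0003},
    {"tx": 0.08,"ty": 0.02,"tz": 0.25,"ax": 0,"ay": 0,"az": -0.0003},
    {"tx": 0.04,"ty": 0.02,"tz": 0.2,"ax": 0,"ay": 0,"az": -0.0003},
    {"tx": 0,"ty": 0,"tz": 0.15,"ax": 0,"ay": 0,"az": -0.0003},
  ],
)

```text
clock: 20.0
eef_pos: [0.6262, 0.0195, 0.0372]
eef_rot: [0.003, 0.795, 0.607, 0.002]
ft_force: [-0.3, -0.3, 0.8]
grip_width: -0.0
```

Call:
move_arm(
  targets=[
    {"tx": 0,"ty": 0,"tz": 0.1,"ax": 0,"ay": 0,"az": 0},
    {"tx": 0,"ty": 0,"tz": 0.1,"ax": 0,"ay": 0,"az": 0},
    {"tx": 0,"ty": 0,"tz": 0.1,"ax": 0,"ay": 0,"az": 0},
    {"tx": 0,"ty": 0,"tz": 0.1,"ax": 0,"ay": 0,"az": 0},
    {"tx": 0,"ty": 0,"tz": 0.1,"ax": 0,"ay": 0,"az": 0},
  ],
)

```text
clock: 20.5
eef_pos: [0.6262, 0.0196, 0.0246]
eef_rot: [0.003, 0.795, 0.607, 0.002]
ft_force: [-1.3, 0.5, 8.0]
grip_width: -0.0
```

Call:
move_arm(
  targets=[
    {"tx": 0,"ty": 0,"tz": 0.1,"ax": 0,"ay": 0,"az": 0},
    {"tx": 0,"ty": 0,"tz": 0.1,"ax": 0,"ay": 0,"az": 0},
    {"tx": 0,"ty": 0,"tz": 0.1,"ax": 0,"ay": 0,"az": 0},
    {"tx": 0,"ty": -0.05,"tz": 0.08,"ax": 0,"ay": 0,"az": 0},
    {"tx": 0,"ty": -0.1,"tz": 0.08,"ax": 0,"ay": 0,"az": 0},
  ],
)

```text
clock: 21.0
eef_pos: [0.6259, 0.0198, 0.0227]
eef_rot: [0.007, 0.795, 0.606, 0.005]
ft_force: [1.1, -3.7, 17.6]
grip_width: -0.0001
```

Call:
move_arm(
  targets=[
    {"tx": 0,"ty": -0.15,"tz": 0.07,"ax": 0,"ay": 0,"az": 0},
    {"tx": 0,"ty": -0.15,"tz": 0.07,"ax": 0,"ay": 0,"az": 0},
    {"tx": 0,"ty": -0.15,"tz": 0.07,"ax": 0,"ay": 0,"az": 0},
    {"tx": 0,"ty": -0.15,"tz": 0.07,"ax": 0,"ay": 0,"az": 0},
    {"tx": 0,"ty": -0.15,"tz": 0.07,"ax": 0,"ay": 0,"az": 0},
  ],
)

```text
clock: 21.5
eef_pos: [0.6181, 0.0209, 0.0227]
eef_rot: [0.015, 0.797, 0.604, 0.013]
ft_force: [0.2, -2.4, 13.6]
grip_width: -0.0002
```

Call:
move_arm(
  targets=[
    {"tx": 0,"ty": -0.2,"tz": 0.07,"ax": 0.0005,"ay": 0,"az": 0},
    {"tx": 0,"ty": -0.2,"tz": 0.07,"ax": 0.0005,"ay": 0,"az": 0},
    {"tx": 0,"ty": -0.2,"tz": 0.07,"ax": 0.0005,"ay": 0,"az": 0},
    {"tx": 0,"ty": -0.2,"tz": 0.07,"ax": 0.0005,"ay": 0,"az": 0},
    {"tx": 0,"ty": -0.2,"tz": 0.07,"ax": 0.0005,"ay": 0,"az": 0},
  ],
)

```text
clock: 22.0
eef_pos: [0.6052, 0.0236, 0.0225]
eef_rot: [0.017, 0.798, 0.602, 0.018]
ft_force: [1.0, -2.7, 15.0]
grip_width: 0.0002
```

Call:
move_arm(
  targets=[
    {"tx": 0,"ty": -0.2,"tz": 0.07,"ax": 0.0005,"ay": 0,"az": 0},
    {"tx": 0,"ty": -0.2,"tz": 0.07,"ax": 0.0005,"ay": 0,"az": 0},
    {"tx": 0,"ty": -0.2,"tz": 0.07,"ax": 0.0005,"ay": 0,"az": 0},
    {"tx": 0,"ty": -0.2,"tz": 0.07,"ax": 0.0005,"ay": 0,"az": 0},
    {"tx": 0,"ty": -0.2,"tz": 0.07,"ax": 0.0005,"ay": 0,"az": 0},
  ],
)

```text
clock: 22.5
eef_pos: [0.595, 0.0263, 0.0227]
eef_rot: [0.021, 0.8, 0.599, 0.024]
ft_force: [7.3, -4.9, 11.0]
grip_width: -0.0001
```

Run:
```python
from h import *
plan([.593,.024,.022],74.7,1)
```

```text
rot deg [ 3.55 -0.76 -1.04] units/row [ 0.00987 -0.00211 -0.0029 ] dist [-0.00198588 -0.00229995 -0.00069719]
0 [-0.111 -0.052  0.023]
```

The side force rose to 7 N after 32 mm of travel, so it is at the left stop. I'll hold a slight left bias and ease up slowly.

Call:
move_arm(
  targets=[
    {"tx": 0,"ty": -0.12,"tz": 0.06,"ax": 0,"ay": 0,"az": 0},
    {"tx": 0,"ty": -0.1,"tz": 0.03,"ax": 0,"ay": 0,"az": 0},
    {"tx": 0,"ty": -0.08,"tz": 0.01,"ax": 0,"ay": 0,"az": 0},
    {"tx": 0,"ty": -0.06,"tz": 0,"ax": 0,"ay": 0,"az": 0},
    {"tx": 0,"ty": -0.05,"tz": 0,"ax": 0,"ay": 0,"az": 0},
  ],
)

```text
clock: 23.0
eef_pos: [0.5954, 0.026, 0.0261]
eef_rot: [0.028, 0.801, 0.597, 0.032]
ft_force: [-0.7, 0.1, 5.7]
grip_width: -0.0005
```

Call:
move_arm(
  targets=[
    {"tx": 0,"ty": -0.03,"tz": -0.01,"ax": 0,"ay": 0,"az": 0},
    {"tx": 0,"ty": -0.03,"tz": -0.01,"ax": 0,"ay": 0,"az": 0},
    {"tx": 0,"ty": -0.03,"tz": -0.01,"ax": 0,"ay": 0,"az": 0},
    {"tx": 0,"ty": -0.03,"tz": -0.01,"ax": 0,"ay": 0,"az": 0},
    {"tx": 0,"ty": -0.03,"tz": -0.01,"ax": 0,"ay": 0,"az": 0},
  ],
)

```text
clock: 23.5
eef_pos: [0.5954, 0.0259, 0.0311]
eef_rot: [0.031, 0.802, 0.596, 0.036]
ft_force: [-0.8, 0.1, 8.0]
grip_width: 0.0001
```

Call:
move_arm(
  targets=[
    {"tx": 0,"ty": 0,"tz": -0.02,"ax": 0.0005,"ay": 0,"az": 0},
    {"tx": 0,"ty": 0,"tz": -0.02,"ax": 0.0005,"ay": 0,"az": 0},
    {"tx": 0,"ty": 0,"tz": -0.02,"ax": 0.0005,"ay": 0,"az": 0},
    {"tx": 0,"ty": 0,"tz": -0.02,"ax": 0.0005,"ay": 0,"az": 0},
    {"tx": 0,"ty": 0,"tz": -0.02,"ax": 0.0005,"ay": 0,"az": 0},
  ],
)

```text
clock: 24.0
eef_pos: [0.5976, 0.0252, 0.0374]
eef_rot: [0.026, 0.802, 0.595, 0.034]
ft_force: [-1.9, 0.2, 7.4]
grip_width: -0.0005
```

Call:
move_arm(
  targets=[
    {"tx": 0,"ty": 0,"tz": -0.02,"ax": 0.0005,"ay": 0,"az": 0},
    {"tx": 0,"ty": 0,"tz": -0.02,"ax": 0.0005,"ay": 0,"az": 0},
    {"tx": 0,"ty": 0,"tz": -0.02,"ax": 0.0005,"ay": 0,"az": 0},
    {"tx": 0,"ty": 0,"tz": -0.02,"ax": 0.0005,"ay": 0,"az": 0},
    {"tx": 0,"ty": 0,"tz": -0.02,"ax": 0.0005,"ay": 0,"az": 0},
  ],
)

```text
clock: 24.5
eef_pos: [0.5998, 0.0247, 0.0439]
eef_rot: [0.022, 0.803, 0.595, 0.031]
ft_force: [-2.3, 1.8, 5.8]
grip_width: 0.0001
```

Call:
move_arm(
  targets=[
    {"tx": 0,"ty": 0,"tz": -0.02,"ax": 0.0003,"ay": 0,"az": 0},
    {"tx": 0,"ty": 0,"tz": -0.02,"ax": 0.0003,"ay": 0,"az": 0},
    {"tx": 0,"ty": 0,"tz": -0.02,"ax": 0.0003,"ay": 0,"az": 0},
    {"tx": 0,"ty": 0,"tz": -0.02,"ax": 0.0003,"ay": 0,"az": 0},
    {"tx": 0,"ty": 0,"tz": -0.02,"ax": 0.0003,"ay": 0,"az": 0},
  ],
)

```text
clock: 25.0
eef_pos: [0.5999, 0.0249, 0.0494]
eef_rot: [0.019, 0.803, 0.595, 0.03]
ft_force: [-2.2, 0.0, 6.1]
grip_width: 0.0003
```

Call:
move_arm(
  targets=[
    {"tx": 0,"ty": 0,"tz": -0.015,"ax": 0,"ay": 0,"az": 0},
    {"tx": 0,"ty": 0,"tz": -0.015,"ax": 0,"ay": 0,"az": 0},
    {"tx": 0,"ty": 0,"tz": -0.01,"ax": 0,"ay": 0,"az": 0},
    {"tx": 0,"ty": 0,"tz": -0.01,"ax": 0,"ay": 0,"az": 0},
    {"tx": 0,"ty": 0,"tz": -0.01,"ax": 0,"ay": 0,"az": 0},
  ],
)

```text
clock: 25.5
eef_pos: [0.5999, 0.0252, 0.054]
eef_rot: [0.019, 0.803, 0.595, 0.031]
ft_force: [-1.6, 0.7, 5.9]
grip_width: -0.0002
```

Call:
move_arm(
  targets=[
    {"tx": 0,"ty": 0,"tz": -0.01,"ax": 0,"ay": 0,"az": 0},
    {"tx": 0,"ty": 0,"tz": -0.01,"ax": 0,"ay": 0,"az": 0},
    {"tx": 0,"ty": 0,"tz": -0.01,"ax": 0,"ay": 0,"az": 0},
    {"tx": 0,"ty": 0,"tz": -0.01,"ax": 0,"ay": 0,"az": 0},
    {"tx": 0,"ty": 0,"tz": -0.01,"ax": 0,"ay": 0,"az": 0},
  ],
)

```text
clock: 26.0
eef_pos: [0.6001, 0.0256, 0.0582]
eef_rot: [0.02, 0.803, 0.595, 0.032]
ft_force: [-1.9, 0.2, 6.0]
grip_width: 0.0002
```

Call:
move_arm(
  targets=[
    {"tx": 0,"ty": 0,"tz": -0.01,"ax": 0,"ay": 0,"az": 0},
    {"tx": 0,"ty": 0,"tz": -0.01,"ax": 0,"ay": 0,"az": 0},
    {"tx": 0,"ty": 0,"tz": -0.01,"ax": 0,"ay": 0,"az": 0},
    {"tx": 0,"ty": 0,"tz": -0.01,"ax": 0,"ay": 0,"az": 0},
    {"tx": 0,"ty": 0,"tz": -0.02,"ax": 0,"ay": 0,"az": 0},
  ],
)

```text
clock: 26.5
eef_pos: [0.6002, 0.026, 0.0627]
eef_rot: [0.021, 0.803, 0.595, 0.033]
ft_force: [-1.4, 0.4, 3.7]
grip_width: 0.0002
```

Call:
move_arm(
  targets=[
    {"tx": 0,"ty": 0,"tz": -0.04,"ax": 0,"ay": 0,"az": 0},
    {"tx": 0,"ty": 0,"tz": -0.04,"ax": 0,"ay": 0,"az": 0},
    {"tx": 0,"ty": 0,"tz": -0.05,"ax": 0,"ay": 0,"az": 0},
    {"tx": 0,"ty": 0,"tz": -0.05,"ax": 0,"ay": 0,"az": 0},
    {"tx": 0,"ty": 0,"tz": -0.05,"ax": 0,"ay": 0,"az": 0},
  ],
)

```text
clock: 27.0
eef_pos: [0.5998, 0.0256, 0.0689]
eef_rot: [0.021, 0.803, 0.595, 0.033]
ft_force: [-0.6, -0.1, -0.7]
grip_width: 0.0001
```

Force has dropped to zero with the pedal at the top. I'll rise clear and check.

Call:
move_arm(
  targets=[
    {"tx": 0,"ty": 0,"tz": -0.3,"ax": 0,"ay": 0,"az": 0},
    {"tx": 0,"ty": 0,"tz": -0.6,"ax": 0,"ay": 0,"az": 0},
    {"tx": 0,"ty": 0,"tz": -0.8,"ax": 0,"ay": 0,"az": 0},
    {"tx": -0.3,"ty": 0,"tz": -0.8,"ax": 0,"ay": 0,"az": 0},
    {"tx": -0.5,"ty": 0,"tz": -0.8,"ax": 0,"ay": 0,"az": 0},
  ],
)

```text
clock: 27.5
eef_pos: [0.586, 0.0077, 0.1523]
eef_rot: [0.019, 0.802, 0.596, 0.031]
ft_force: [-0.2, -0.2, -0.7]
grip_width: 0.0002
```

Call:
move_arm(
  targets=[
    {"tx": -0.8,"ty": 0,"tz": -0.8,"ax": 0,"ay": 0,"az": 0},
    {"tx": -0.8,"ty": 0,"tz": -0.6,"ax": 0,"ay": 0,"az": 0},
    {"tx": -0.8,"ty": 0,"tz": 0,"ax": 0,"ay": 0,"az": 0},
    {"tx": -0.4,"ty": 0,"tz": 0,"ax": 0,"ay": 0,"az": 0},
    {"tx": 0,"ty": 0,"tz": 0,"ax": 0,"ay": 0,"az": 0},
  ],
)

```text
clock: 28.0
eef_pos: [0.5632, -0.0627, 0.1925]
eef_rot: [0.022, 0.802, 0.596, 0.034]
ft_force: [-0.6, 0.7, 0.4]
grip_width: 0.0
```

Call:
move_arm(
  targets=[
    {"tx": 0,"ty": 0,"tz": 0,"ax": 0,"ay": 0,"az": 0},
    {"tx": 0,"ty": 0,"tz": 0,"ax": 0,"ay": 0,"az": 0},
    {"tx": 0,"ty": 0,"tz": 0,"ax": 0,"ay": 0,"az": 0},
    {"tx": 0,"ty": 0,"tz": 0,"ax": 0,"ay": 0,"az": 0},
    {"tx": 0,"ty": 0,"tz": 0,"ax": 0,"ay": 0,"az": 0},
  ],
)

```text
clock: 28.5
eef_pos: [0.5637, -0.0585, 0.1916]
eef_rot: [0.02, 0.801, 0.597, 0.034]
ft_force: [0.2, 0.3, 0.3]
grip_width: 0.0005
```

Run:
```python
from h import *
a=shot('scene','s5.png')[130:290,100:400]
cv2.imwrite('pics/s5c.png',cv2.resize(a,None,fx=2.5,fy=2.5)[:,:,::-1])
```

```text
(no output)
```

View pics/s5c.png

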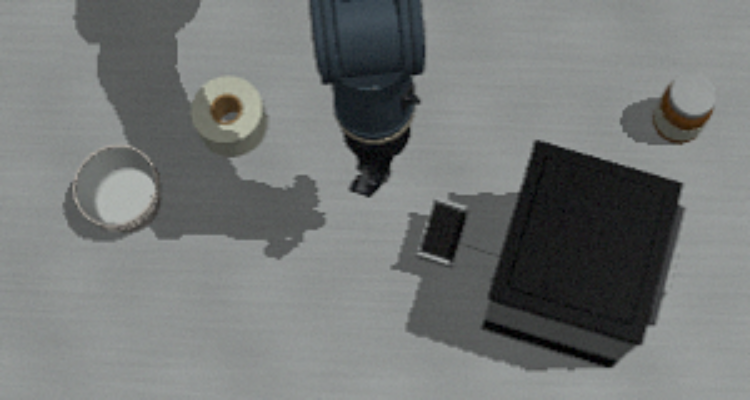

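The lid is flat and shut on the bin at about (590,240) in the crop. The pad is back up in line at (443,232), and the roll, tubs and jar look unmoved. The gripper is clear of everything.

Run:
```python
from h import *
for f in('scene0.png','s5.png'):
    I=cv2.imread('pics/'+f); d=(I.max(2)<40).astype(np.uint8)*255
    for x0,x1,y0,y1 in((262,295,205,240),(290,378,182,278)):
        k=max(cv2.findContours(d[y0:y1,x0:x1].copy(),cv2.RETR_EXTERNAL,cv2.CHAIN_APPROX_NONE)[0],key=cv2.contourArea); r=cv2.minAreaRect(k); print(f,np.round(r[0],1)+[x0,y0],np.round(r[1],1))
print(arm.job_done())
```

```text
scene0.png [277.6 221.2] [13.  19.8]
scene0.png [334.7 226.8] [64.3 67.4]
s5.png [277.4 222.3] [13.  19.3]
s5.png [334.6 226.8] [63.4 67.3]
the job is handed in; nothing more can be done
None
```

The empty core is in the bin and the lid is shut. I handed the job in at about 28.6 s of the 61 s allowed.

- **Opening:** I pressed the pedal down over about 2 s. The force peaked at about 23 N vertically and 15 N sideways against the stops. I swung it right under the catch and let go, and the lid stayed up by itself.
- **Core:** I lowered the core to about rim level and released it. A picture then showed it standing on the bin floor.
- **Closing:** I pressed the pedal down again, swung it back to its left stop and eased it up over about 3.5 s, until the force on the fingers fell to zero. I had no direct measure of the lid's closing speed. The pad rose at roughly 10 mm/s through the last part.

**Last checks:** In the scene camera the shut lid is within about 0.2 px of its starting position. The pad is within about 1 px; the 1 px change may be shading. By eye, the full roll, tub stack and jar have not moved, and I did not measure them. The gripper is clear of everything with no force on it.

**What went less well:** the gripper tilted about 5° under load while swinging the pedal back. The first move calls were refused because of missing fields, which moved nothing.

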